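# Slide the drip board under the drying stand

### The arm

A 6-joint arm with a two-finger parallel gripper is mounted at the origin on the work surface. World frame = base frame: x ahead of the robot, y to its left, z up, the work surface at z = 0. Lengths are in m, angles in rad, forces in N, time in s.
With the tool pointing down it reaches from about 0.35 to 0.775 m from the base axis. Payload 5.5 kg.
Tool frame: the origin (TCP) lies midway between the tips of the shut fingers; the grasp point (between the pads) lies 19 mm behind it; z points along the fingers, y is the direction in which the jaws open and shut (so a half turn about z gives the same grasp; the last joint's range is limited). The gripper opens to 85 mm and grips with 20 to 120 N. Pads are 22 mm wide; open, the fingers measure 114 mm over their backs; the gripper's body (76 mm by 85 mm) begins 54 mm behind the grasp point. The pads swing forward as they close: fully open they stand 13 mm farther back than shut.
Start: joints at [1.176, 0.313, 0.046, 1.304, 0, 1.431], TCP at [0.145, 0.556, 0.231] pointing down, gripper open.
Joint ranges: [-2.76, 2.76], [-0.86, 1.69], [-1.03, 1.26], [-2.2, 2.34], [-1.47, 1.5], [-3.14, 3.14]. Speed limits (rad/s): [2.57, 2.57, 3.14, 3.14, 3.14, 3.14].

### API

Orientations are given as a unit quaternion [w, x, y, z].
In Python, from workcell import env gives the robot as it stands.
- The arm moves only by the shell command python3 -m pendant 'ROWS' [FORCE]. ROWS is JSON, a list of rows, each a list of 3 entries, a list of its own where there are three numbers: the shift along the tool's x, y, z each as a share of 20 mm, from -1 to 1, then the turn about the tool's z as a share of 6 degrees, from -1 to 1, then the closure, from -1 (fully open) to 1 (shut). In form: [[[tx, ty, tz], turn, claw], ...]. A call has 1 to 12 rows; each row shifts and turns the commanded pose from where the row before left it, along the tool's axes as they then stand; what a row does not reach is not made up. A row lasts 1/8 s, in which the tool goes at most 62.5 mm and 10.7 degrees, less where a joint would pass 70% of its speed; a pose out of reach is approached as far as the arm can. A call with a number of a shift or a turn outside -1 to 1 is refused whole. A call with a gripper value outside its range is refused whole. The fingers move at their own pace and stop on an object; FORCE is the grip in N (left out, the last holds). Time passes only in rows, so rows that do not move let the fingers close. It gives the time, the measured TCP pose, the force and the opening at its end, in the units of the state.
- env.get_state(): the state, without advancing time (a new reading comes with each control period).
- env.read_camera(name): name is "side" or "top" or "wrist"; returns a dict with "color" (400x640x3 uint8, blue, green, red), "mtx" (3x3 intrinsics, pixels), "k1" (the pictures are not rectified: a ray, as slopes to the right and down, at radius r is drawn at 1 + k1 r^2 times it, then the intrinsics apply), "view" (4x4, takes a point from world to camera coordinates). Camera axes: x right, y down, z forward; pixel columns grow to the right and rows downward; lengths in m; the calibration is good to about 2 mm. A picture is of the moment at which its call begins. There is no depth.
- env.hand_in(): hands the job in, once; it reports no verdict.
Trained networks look in the newest picture that a camera, given by its name, has taken for a name from the list of things; names that differ only in an ending like _2 or _b are one class to them, and where a whole thing is asked for, a point or a joint stands for the part that bears it (a point fixed in the world has none). Each returns a list of dicts, best first, with "p" (0 to 1); they miss things now and then, are a little off and sometimes report something else, mostly with a low value. They report only what shows in the picture. A call takes as long as a camera call. They do not tell look-alikes from the thing itself.
- env.boxes_of(camera, thing): "location" ([column, row] in pixels, amid what is visible of it).
- env.cut_out(camera, thing): "region" (400x640 bool, what is visible of it) and "location" ([column, row] in pixels, amid what is visible of it).
The state is a dict: "clock": time; "joint_pos": joint angles; "qvel": joint speeds; "tau": joint torques, N m; "tcp_pos": TCP position; "orientation": TCP orientation; "wrist_force": force on the tool from outside, world axes, zero at the start; "ft_torque": the same for the moment, N m; "finger_gap": finger opening in m.
Only numpy, scipy, OpenCV 4.12 (cv2) and the standard library are available. Lean on these libraries where they do the work, as an engineer would, in place of code of your own. Each camera call takes 0.05 s, during which the arm holds its last target.

### The job

With the fingertips, push the blue drip board flat along the bench and in under the low steel drying stand, until it lies centred below the stand and square with it, sticking out equally at both open ends. Only push it, never lift or tip it, and leave the stand, the grey head drying on it and everything else on the bench where they are. Then take the hand away.

Things in the scene. Friction and masses are not known exactly. Their poses are not given: they have to be found in the camera images.
- drip_board: flat loose blue board with paint spots, 130 (its x) x 190 (its y, the long way) x 12 mm thick, about 0.25 kg, lying flat on the bench to the left or the right of the stand; origin at the centre of its underside, z up. The two ways round are equivalent
- drying_stand: low loose steel stand, about 1.1 kg: five slats 200 mm long (along its x) and 6 mm thick over two side rails, 90 mm deep (along its y). The passage below runs along its y, open at both ends: 170 mm wide between the rails (each 15 mm wide), 17 mm high from bench to slats; slat tops at 23 mm. Origin on the bench at the middle of the passage, z up. With the board in place 50 mm of it sticks out at each open end
- cast_head: grey cast head on a round foot (60 mm), 70 mm across, 119 mm tall, 0.35 kg, standing loose about the middle of the stand's slats, its top 142 mm above the bench; origin at the centre of its foot's underside
- mixing_cup: bystander: white open plastic cup, 72 mm across the rim, 95 mm tall, stands alone on the other side of the stand from the board; origin centre of underside
- glue_bottle: bystander: white glue bottle with a yellow label, 60 mm across, 170 mm tall, far side of the bench; origin centre of underside
- tape_roll: bystander: white roll of tape lying flat, 70 mm across, 24 mm tall, far side of the bench; origin centre of underside
- brush: bystander: paint brush lying flat between robot and stand, roughly across the robot's view (about along world y); origin under its middle
- modelling_spatula: bystander: spatula lying on the far side of the bench; origin under its middle
- paint_jar: bystander: glass jar with red cap, 60 mm across, 70 mm tall, far side of the bench; origin centre of underside
Not all that is in view belongs to the job. What is shaped like the cast_head but orange or pink is not meant.

How it is judged:
At the end, for the whole second after the job is handed in: The board lies flat and at rest on the bench below the stand, its centre within 15 mm of the stand's along the passage and 22 mm across it, its long way within 0.12 rad of the passage; the stand is within 15 mm of where it stood and the head still stands upright on it (y of drip_board in the frame of drying_stand between -0.015 and 0.015 m and x of drip_board in the frame of drying_stand between -0.022 and 0.022 m and angle between the y axis of drip_board and the y axis of drying_stand, either way round below 0.12 rad and height (world z) of drip_board below 0.004 m and angle between drip_board's own z axis and vertical below 0.03 rad and linear speed of drip_board below 0.01 m/s and distance of drying_stand from where it was at the start of the episode below 0.015 m and angle between cast_head's own z axis and vertical below 0.1 rad and horizontal distance between cast_head and drying_stand below 0.035 m and height (world z) of cast_head above 0.018 m); the robot touches nothing.
It fails at once if the board is lifted off the bench (origin more than 8 mm up) (height (world z) of drip_board above 0.008 m).
It fails at once if the board is tipped (more than 0.08 rad) (angle between drip_board's own z axis and vertical above 0.08 rad).
It fails at once if the stand is shoved more than 15 mm or lifted (distance of drying_stand from where it was at the start of the episode above 0.015 m or height (world z) of drying_stand above 0.006 m).
It fails at once if the head is moved more than 20 mm or tipped (distance of cast_head from where it was at the start of the episode above 0.02 m or angle between cast_head's own z axis and vertical above 0.15 rad).
It fails at once if something else on the bench is moved more than 20 mm (distance of any of mixing_cup, glue_bottle, tape_roll, brush, modelling_spatula, paint_jar from where it was at the start of the episode above 0.02 m).
It also fails if it takes over 64 s, if anything falls off the work surface, if the arm or the gripper's body presses on something with over 40 N, if the wrist force passes 120 N, or if a joint passes its speed limit or range.

## Working session

There is one attempt and no reset: what is moved stays moved. The work goes in short steps, Python scripts to look and compute and a shell command to move; the robot and the scene stay as the last step left them, time stands still between calls to the robot, and variables do not carry over. Pictures are saved under pics/ and viewed, and the job is handed in when it is done.

```bash
mkdir -p pics; ls
python3 - <<'E'
from workcell import env
import cv2
s=env.get_state(); print({k:s[k] for k in s})
for n in ("side","top","wrist"):
    c=env.read_camera(n); cv2.imwrite(f"pics/{n}0.png",c["color"]); print(n,c["mtx"],c["k1"],c["view"])
E
```

```text
pics
{'clock': 0.0, 'joint_pos': array([ 1.17638784e+00,  3.14044237e-01,  4.49942135e-02,  1.30360377e+00,
       -2.41014433e-05,  1.43116669e+00]), 'qvel': array([ 5.33157979e-04, -4.37700337e-04,  1.23789441e-03, -1.29153279e-03,
       -9.46138580e-05,  9.36513547e-04]), 'tau': array([ 5.68705957e-05, -4.80635440e+01,  2.98527360e+01,  1.98729686e-02,
       -1.91378109e-05,  1.07394669e-05]), 'tcp_pos': array([0.14475446, 0.55595786, 0.23039016]), 'orientation': array([-2.33429511e-04,  1.27045089e-01,  9.91896508e-01, -8.99000613e-04]), 'wrist_force': array([ 0.34618445, -0.15186157,  0.14128109]), 'ft_torque': array([-0.03675031,  0.00646638, -0.05031504]), 'finger_gap': 0.08540962867252863}
side [[446.75143079   0.         319.44040077]
 [  0.         446.75143079 204.92003219]
 [  0.           0.           1.        ]] -0.007629111330247368 [[ 0.89096972 -0.45390401 -0.01200485 -0.48667575]
 [-0.34940483 -0.66848374 -0.65654075  0.19880429]
 [ 0.28998143  0.58915248 -0.75419502  0.72721022]
 [ 0.          0.          0.          1.        ]]
top [[510.35115882   0.         321.05538528]
 [  0.         510.35115882 202.9988751 ]
 [  0.           0.           1.        ]] -0.13505374530552197 [[-0.0207348  -0.99970849  0.01236944 -0.02190882]
 [-0.98216534  0.01805532 -0.18715036  0.54026324]
 [ 0.18687247 -0.01602936 -0.9822534   0.92637173]
 [ 0.          0.          0.          1.        ]]
wrist [[302.50191205   0.         317.63204601]
 [  0.         302.50191205 198.43788706]
 [  0.           0.           1.        ]] -0.004069994824040432 [[ 0.25368722  0.96728553 -0.00122227 -0.57337243]
 [ 0.92728719 -0.24283696  0.28490117 -0.03601245]
 [ 0.27528397 -0.07340918 -0.95855612  0.3791161 ]
 [ 0.          0.          0.          1.        ]]
```

View pics/top0.png

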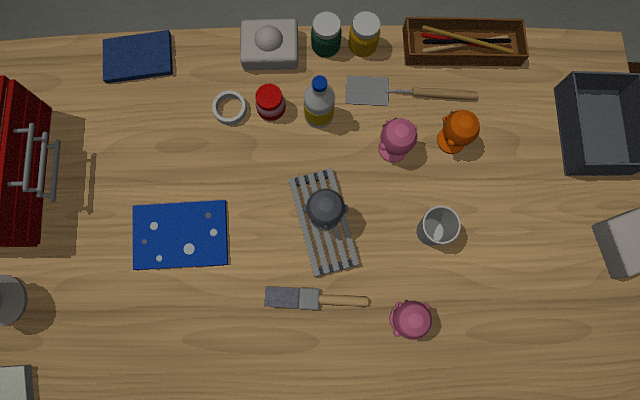

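View pics/side0.png

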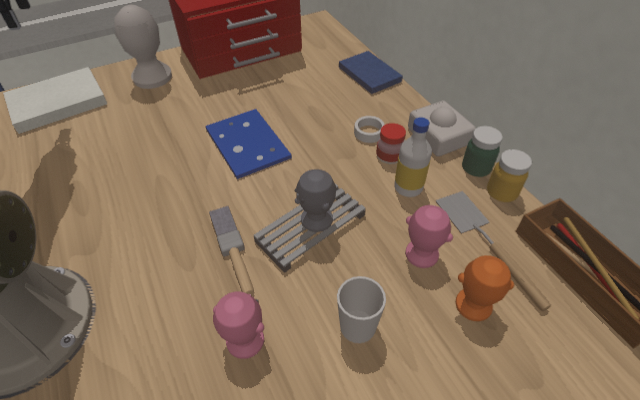

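View pics/wrist0.png

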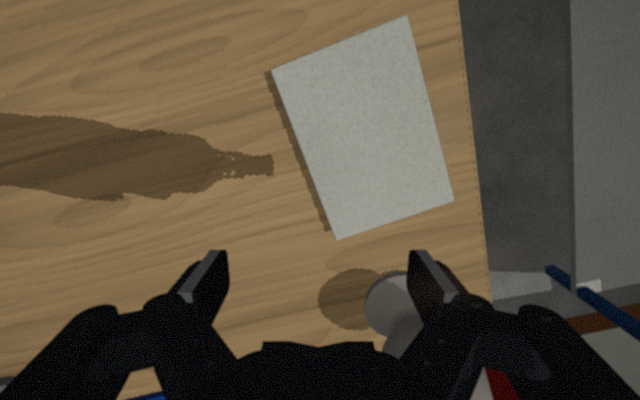

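The top view shows the spotted blue board at about (180,235). The plain dark-blue board at (137,56) is a look-alike without spots. The stand is at (325,222) with the grey head at (325,208). The pink heads (397,137) and (411,320) and the orange head (461,127) are not meant. The cup is at (440,226) and the brush at (315,298). Next I measure these.

```bash
cat > h.py <<'E'
import cv2, numpy as np
from workcell import env
def ground(c,uv,z):
    uv=np.asarray(uv,float).reshape(-1,1,2)
    n=cv2.undistortPoints(uv,c["mtx"],np.array([c["k1"],0,0,0.])).reshape(-1,2)
    V=c["view"];R=V[:3,:3];t=V[:3,3];o=-R.T@t
    d=np.c_[n,np.ones(len(n))]@R
    return o+d*((z-o[2])/d[:,2])[:,None]
def proj(c,P):
    P=np.asarray(P,float).reshape(-1,3)
    r,_=cv2.Rodrigues(c["view"][:3,:3])
    return cv2.projectPoints(P,r,c["view"][:3,3],c["mtx"],np.array([c["k1"],0,0,0.]))[0].reshape(-1,2)
def rect(c,m,z):
    cs,_=cv2.findContours(m.astype(np.uint8),cv2.RETR_EXTERNAL,cv2.CHAIN_APPROX_NONE)
    k=max(cs,key=cv2.contourArea).reshape(-1,2)
    g=ground(c,k,z)[:,:2]
    (cx,cy),(w,h),a=cv2.minAreaRect((g*1000).astype(np.float32))
    if w<h: ang=a+90; L,W=h,w
    else: ang=a; L,W=w,h
    return (cx/1000,cy/1000),L,W,(ang+90)%180-90   # ang = direction of long axis from world x
def board(c):
    hsv=cv2.cvtColor(c["color"],cv2.COLOR_BGR2HSV)
    m=cv2.inRange(hsv,(100,150,70),(125,255,255))
    m=cv2.morphologyEx(m,cv2.MORPH_CLOSE,np.ones((9,9)))
    return m
E
python3 - <<'E'
from h import *
for n in ("top","side"):
    c=env.read_camera(n)
    print(n,"board colour",rect(c,board(c),.012))
    for t,z in (("drip_board",.012),("drying_stand",.023),("brush",.01),("mixing_cup",.0),("cast_head",.1),("paint_jar",.07),("tape_roll",.024),("glue_bottle",.08)):
        for r in env.cut_out(n,t)[:3]:
            print(t,round(r["p"],2),np.round(r["location"]),np.round(ground(c,r["location"],z)[0],3),rect(c,r["region"],z))
c=env.read_camera("top")
cv2.imwrite("pics/crop1.png",cv2.resize(c["color"][150:320,120:470],None,fx=2.2,fy=2.2,interpolation=cv2.INTER_CUBIC))
E
```

```text
top board colour ((0.48883685302734375, 0.25058546447753904), 187.8511199951172, 128.7133026123047, -87.45895838737488)
drying_stand 0.82 [324. 235.] [ 0.482 -0.037  0.023] ((0.5089659729003906, -0.036679847717285156), 199.0484619140625, 90.98223876953125, 14.766441345214844)
brush 0.78 [302. 297.] [0.362 0.008 0.01 ] ((0.3598706970214844, -0.01934820556640625), 198.5431365966797, 42.53738784790039, 87.40882873535156)
mixing_cup 0.94 [438. 223.] [ 0.504 -0.268  0.   ] ((0.500116455078125, -0.2679546813964844), 89.30305480957031, 77.6119384765625, 88.91937255859375)
cast_head 0.92 [320. 207.] [ 0.522 -0.03   0.1  ] ((0.52134814453125, -0.038630840301513675), 72.70997619628906, 72.41468811035156, -46.022315979003906)
cast_head 0.74 [395. 142.] [ 0.645 -0.173  0.1  ] ((0.647952392578125, -0.17680198669433594), 89.71463012695312, 68.57671356201172, -17.1627197265625)
cast_head 0.58 [408. 319.] [ 0.32  -0.181  0.1  ] ((0.3183163757324219, -0.1853672637939453), 73.21231842041016, 68.16020965576172, 87.85403442382812)
paint_jar 0.87 [269. 101.] [0.743 0.065 0.07 ] ((0.7400883178710937, 0.06
[... 1906 characters left out ...]
(0.3145071716308594, -0.20982440185546875), 101.39698791503906, 66.2216796875, 76.06525421142578)
paint_jar 0.88 [394. 143.] [0.734 0.033 0.07 ] ((0.7299630126953125, 0.039106040954589846), 121.17904663085938, 50.60202407836914, 47.881717681884766)
tape_roll 0.84 [372. 125.] [0.756 0.15  0.024] ((0.7436957397460937, 0.14579092407226563), 92.31723022460938, 63.88747787475586, 46.79890060424805)
glue_bottle 0.74 [296. 233.] [ 0.458 -0.09   0.08 ] ((0.488174072265625, -0.08317642211914063), 190.47454833984375, 93.85692596435547, 14.149731636047363)
glue_bottle 0.57 [411. 161.] [ 0.726 -0.036  0.08 ] ((0.746751953125, -0.019781509399414064), 233.96923828125, 60.82433319091797, 48.81269836425781)
```

View pics/crop1.png

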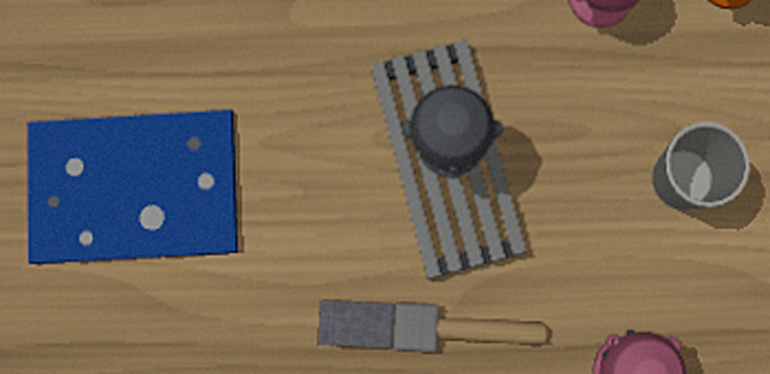

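Board: centre (0.489, 0.2505), long axis at 92.5°, size 188x129, which fits. Stand: centre (0.509, −0.037), passage axis at 104.8°. In the stand frame the board is at x=+54 mm, y=+283 mm, −12°.

The plan has three stages:
1. With open fingers, push the long +x side by about 54 mm while turning +12°.
2. Push the far end along the passage.
3. Back off.

Candidates for the board: (180,235) with spots and (137,56) plain. I chose the spotted one, and the crop confirms it.

```bash
python3 -m pendant '[[[0,0,0],-0.95,-1],[[0,0,0],-0.95,-1],[[0,0,0],-0.95,-1],[[-0.97,-0.73,0.27],0,-1],[[-0.97,-0.73,0.27],0,-1],[[-0.97,-0.73,0.27],0,-1],[[-0.97,-0.73,0.27],0,-1],[[-0.97,-0.73,0.27],0,-1],[[-0.97,-0.73,0.27],0,-1],[[-0.97,-0.73,0.27],0,-1],[[-0.97,-0.73,0.27],0,-1],[[-0.97,-0.73,0.27],0,-1]]'
python3 -m pendant '[[[-0.97,-0.73,0.27],0,-1],[[-0.97,-0.73,0.27],0,-1],[[-0.97,-0.73,0.27],0,-1],[[-0.97,-0.73,0.27],0,-1],[[-0.97,-0.73,0.27],0,-1],[[-0.97,-0.73,0.27],0,-1],[[-0.97,-0.73,0.27],0,-1],[[-0.97,-0.73,0.27],0,-1],[[-0.97,-0.73,0.27],0,-1],[[-0.97,-0.73,0.27],0,-1]]'
cat >> h.py <<'E'
def tool():
    s=env.get_state();w,x,y,z=s["orientation"]
    from scipy.spatial.transform import Rotation as R
    return s,R.from_quat([x,y,z,w]).as_matrix()
def need(target,yaw):
    s,R=tool();cur=np.degrees(np.arctan2(R[1,1],R[0,1]))
    d=np.asarray(target)-s["tcp_pos"]
    turn=-((yaw-cur+180)%360-180)
    print("t",s["clock"],"tcp",np.round(s["tcp_pos"],4),"yawY",round(cur,2),"F",np.round(s["wrist_force"],1),"tilt z",np.round(R[:,2],3),"j",np.round(s["joint_pos"],2))
    print("shift now-axes mm",np.round(R.T@d*1000,1),"rows",np.round(R.T@d/.02,2),"turn deg",round(turn,2),"rows",round(turn/6,2))
    a=np.radians(yaw);ty=np.array([np.cos(a),np.sin(a),0]);tx=np.array([-np.sin(a),np.cos(a),0])
    print("shift after turn mm",np.round([d@tx*1000,d@ty*1000,-d[2]*1000],1),"rows",np.round([d@tx/.02,d@ty/.02,-d[2]/.02],2))
E
python3 - <<'E'
from h import *
need([.587,.255,-.008],92.5)
E
```

```text
clock: 2.6
tcp_pos: [0.3258, 0.4324, 0.1826]
orientation: [0.0, -0.022, 1.0, 0.0]
wrist_force: [0.4, -0.3, 0.4]
finger_gap: 0.0854
clock: 3.85
tcp_pos: [0.5265, 0.2946, 0.1284]
orientation: [0.0, -0.022, 1.0, 0.0]
wrist_force: [0.2, -0.1, -0.5]
finger_gap: 0.0856
t 3.85 tcp [0.5265 0.2946 0.1284] yawY 92.5 F [ 0.2 -0.1 -0.5] tilt z [ 0.  0. -1.] j [ 0.38  0.41 -0.06  1.09  0.    0.33]
shift now-axes mm [-58.7 -42.3 136.4] rows [-2.93 -2.11  6.82] turn deg 0.0 rows 0.0
shift after turn mm [-58.7 -42.2 136.4] rows [-2.93 -2.11  6.82]
```

```bash
python3 -m pendant '[[[-0.95,-0.7,0],0,-1],[[-0.95,-0.7,0],0,-1],[[-0.95,-0.7,0],0,-1],[[0,0,1],0,-1],[[0,0,1],0,-1],[[0,0,1],0,-1],[[0,0,1],0,-1],[[0,0,1],0,-1],[[0,0,0],0,-1],[[0,0,0],0,-1]]'
python3 - <<'E'
from h import *
need([.587,.255,-.008],92.5)
c=env.read_camera("wrist");cv2.imwrite("pics/w1.png",c["color"])
c=env.read_camera("top");cv2.imwrite("pics/t1.png",c["color"])
print(rect(c,board(c),.012))
E
```

```text
clock: 5.1
tcp_pos: [0.5849, 0.2559, 0.0295]
orientation: [0.0, -0.022, 1.0, 0.0]
wrist_force: [0.1, -0.1, 0.3]
finger_gap: 0.0857
t 5.1 tcp [0.5849 0.2559 0.0295] yawY 92.49 F [ 0.1 -0.1  0.3] tilt z [ 0.001  0.    -1.   ] j [ 0.29  0.56 -0.09  0.92  0.    0.24]
shift now-axes mm [-2.  -1.  37.5] rows [-0.1  -0.05  1.87] turn deg -0.01 rows -0.0
shift after turn mm [-2.  -1.  37.5] rows [-0.1  -0.05  1.87]
((0.489168701171875, 0.2501916198730469), 187.4924774169922, 129.2854766845703, -87.20659470558167)
```

View pics/w1.png

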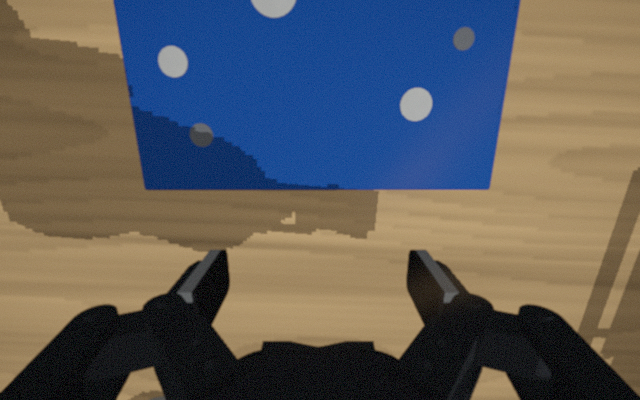

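View pics/t1.png

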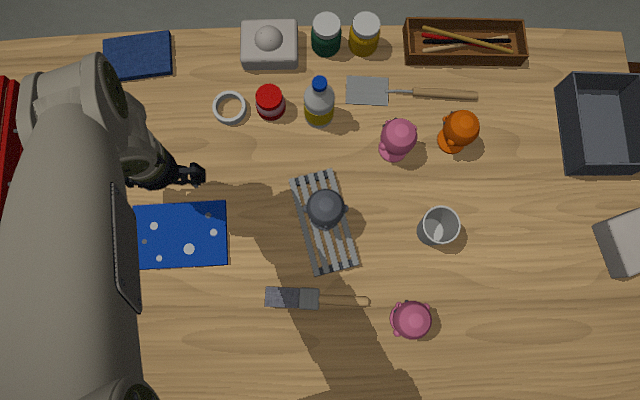

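The wrist view shows the board's near edge at row 188, level, with open fingers at (215,260) and (420,260) clear behind it. I'll lower, then push.

```bash
python3 -m pendant '[[[0,0,0.9],0,-1],[[0,0,0.9],0,-1],[[0,0,0],0,-1],[[0.4,0,0],0,-1],[[0.4,0,0],0,-1],[[0,0,0],0,-1]]'
python3 - <<'E'
from h import *
need([.587,.255,-.008],92.5)
c=env.read_camera("wrist");cv2.imwrite("pics/w2.png",c["color"])
E
```

```text
clock: 5.95
tcp_pos: [0.5674, 0.2554, -0.0068]
orientation: [0.0, -0.022, 1.0, 0.0]
wrist_force: [-0.2, 0.9, 0.2]
finger_gap: 0.0853
t 5.95 tcp [ 0.5674  0.2554 -0.0068] yawY 92.53 F [-0.2  0.9  0.2] tilt z [ 0.  0. -1.] j [ 0.29  0.57 -0.18  0.83  0.    0.25]
shift now-axes mm [-19.6  -1.3   1.2] rows [-0.98 -0.06  0.06] turn deg 0.03 rows 0.0
shift after turn mm [-19.6  -1.2   1.2] rows [-0.98 -0.06  0.06]
```

View pics/w2.png

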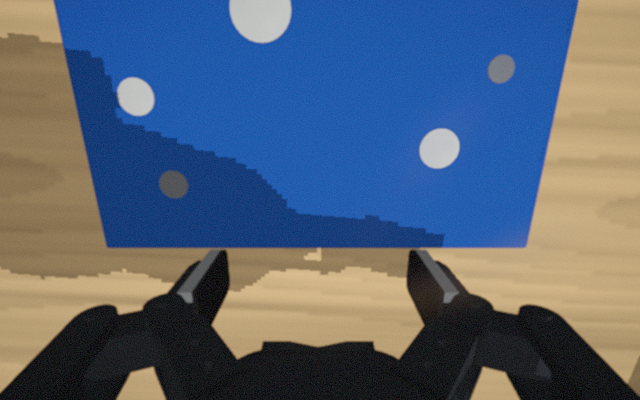

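The board edge is just ahead of the fingertips, with no floor contact. I'll push 56 mm with a 12.3° turn.

```bash
python3 -m pendant '[[[0.35,0,0],-0.256,-1],[[0.35,0,0],-0.256,-1],[[0.35,0,0],-0.256,-1],[[0.35,0,0],-0.256,-1],[[0.35,0,0],-0.256,-1],[[0.35,0,0],-0.256,-1],[[0.35,0,0],-0.256,-1],[[0.35,0,0],-0.256,-1],[[0,0,0],0,-1]]'
python3 - <<'E'
from h import *
need([.587,.255,-.008],104.8)
c=env.read_camera("wrist");cv2.imwrite("pics/w3.png",c["color"])
c=env.read_camera("top");cv2.imwrite("pics/t3.png",c["color"])
print(rect(c,board(c),.012))
E
```

```text
clock: 7.12
tcp_pos: [0.5112, 0.247, -0.0077]
orientation: [-0.001, -0.129, 0.992, -0.0]
wrist_force: [2.9, 0.9, 1.5]
finger_gap: 0.0855
t 7.125 tcp [ 0.5112  0.247  -0.0077] yawY 104.84 F [2.9 0.9 1.5] tilt z [-0.002 -0.001 -1.   ] j [ 0.31  0.48 -0.33  0.76 -0.    0.05]
shift now-axes mm [-75.3 -11.7   0.2] rows [-3.76 -0.59  0.01] turn deg 0.04 rows 0.01
shift after turn mm [-75.3 -11.7   0.3] rows [-3.77 -0.58  0.02]
((0.43651547241210936, 0.22678907775878906), 188.83633422851562, 129.7232208251953, -75.04898166656494)
```

View pics/w3.png

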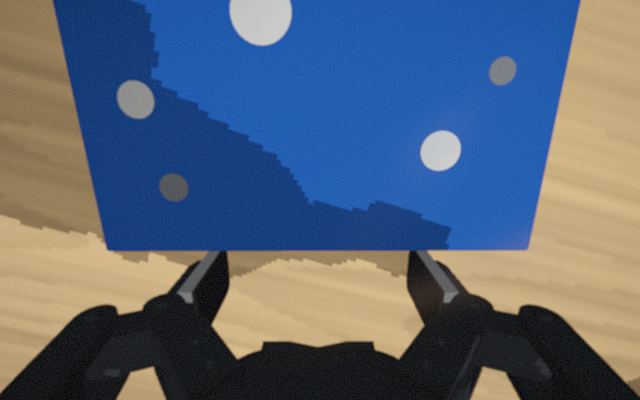

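View pics/t3.png

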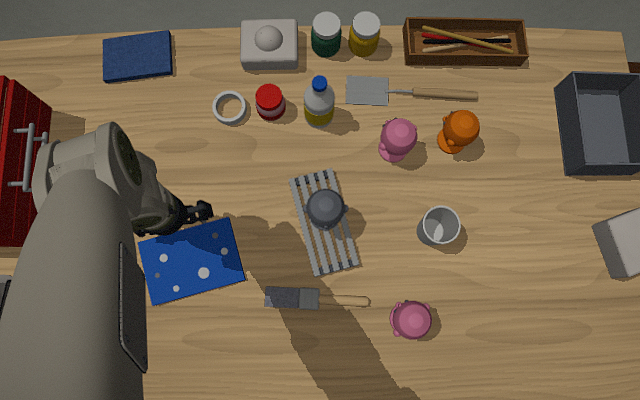

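Board now at (0.4365, 0.2268), angle 105.0°, so in the stand frame x≈−3 mm, y≈+274 mm, square. Now I'll retract, turn 90° and go round to the far end.

```bash
python3 -m pendant '[[[-1,0,0],0,-1],[[-0.5,0,-1],0,-1],[[0,0,-1],0,-1],[[0,0,-1],0,-1],[[0,0,-1],1,-1],[[0,0,0],1,-1],[[0,0,0],1,-1],[[0,0,0],1,-1],[[0,0,0],1,-1],[[0,0,0],1,-1],[[0,0,0],1,-1],[[0,0,0],1,-1]]'
python3 -m pendant '[[[0,0,0],1,-1],[[0,0,0],1,-1],[[0,0,0],1,-1],[[0,0,0],1,-1],[[0,0,0],1,-1],[[0,0,0],1,-1],[[0,0,0],1,-1],[[0,0,0],0,-1],[[0,0,0],0,-1]]'
python3 - <<'E'
from h import *
need([.4028,.3544,.03],14.85)
E
```

```text
clock: 8.72
tcp_pos: [0.5396, 0.2544, 0.071]
orientation: [-0.002, 0.288, 0.958, -0.002]
wrist_force: [0.2, -1.1, 0.1]
finger_gap: 0.0854
clock: 9.85
tcp_pos: [0.5408, 0.2549, 0.0719]
orientation: [-0.001, 0.61, 0.793, -0.001]
wrist_force: [0.6, 0.1, 0.3]
finger_gap: 0.0854
t 9.85 tcp [0.5408 0.2549 0.0719] yawY 14.88 F [0.6 0.1 0.3] tilt z [-0.002 -0.001 -1.   ] j [ 0.31  0.45 -0.16  0.97 -0.    1.62]
shift now-axes mm [ 131.6 -107.7   42.1] rows [ 6.58 -5.39  2.11] turn deg 0.03 rows 0.01
shift after turn mm [ 131.5 -107.9   41.9] rows [ 6.58 -5.39  2.1 ]
```

```bash
python3 -m pendant '[[[0.94,-0.77,0],0,-1],[[0.94,-0.77,0],0,-1],[[0.94,-0.77,0],0,-1],[[0.94,-0.77,0],0,-1],[[0.94,-0.77,0],0,-1],[[0.94,-0.77,0],0,-1],[[0.94,-0.77,0],0,-1],[[0,0,0],0,-1],[[0,0,1],0,-1],[[0,0,1],0,-1],[[0,0,0],0,-1]]'
python3 - <<'E'
from h import *
need([.4028,.3544,-.007],14.85)
c=env.read_camera("top");cv2.imwrite("pics/t4.png",c["color"])
c=env.read_camera("wrist");cv2.imwrite("pics/w4.png",c["color"])
c=env.read_camera("side");cv2.imwrite("pics/s4.png",c["color"])
E
```

```text
clock: 11.22
tcp_pos: [0.4027, 0.3542, 0.0315]
orientation: [-0.0, 0.61, 0.792, -0.001]
wrist_force: [-0.1, 0.9, 0.4]
finger_gap: 0.0849
t 11.225 tcp [0.4027 0.3542 0.0315] yawY 14.79 F [-0.1  0.9  0.4] tilt z [-0.002 -0.002 -1.   ] j [ 0.57  0.39 -0.37  0.82 -0.    1.88]
shift now-axes mm [ 0.3  0.2 38.5] rows [0.01 0.01 1.92] turn deg -0.06 rows -0.01
shift after turn mm [ 0.2  0.1 38.5] rows [0.01 0.01 1.92]
```

View pics/t4.png

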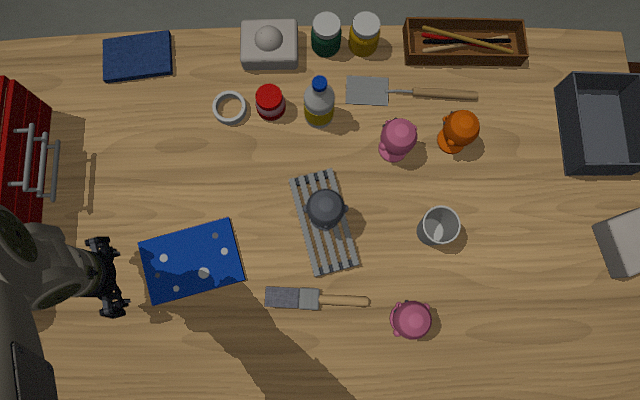

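View pics/s4.png

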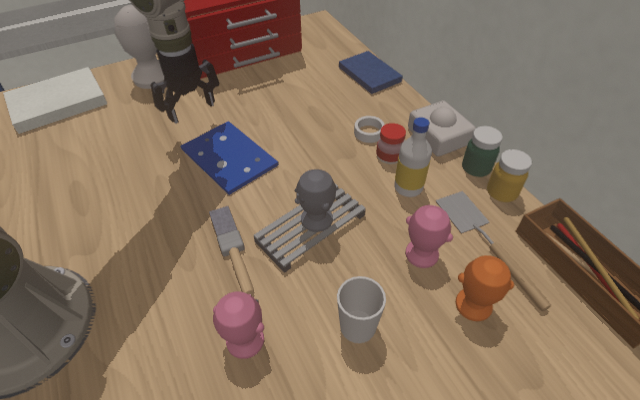

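The board is unmoved. The hand stands behind its far end, at (108,277) in the top view, square with it. Next I lower and push, stopping before the mouth of the stand.

```bash
python3 -m pendant '[[[0,0,0.95],0,-1],[[0,0,0.95],0,-1],[[0,0,0],0,-1],[[-0.5,0,0],0,-1],[[-0.5,0,0],0,-1],[[-0.3,0,0],0,-1],[[-0.3,0,0],0,-1],[[-0.4,0,0],0,-1],[[-0.4,0,0],0,-1],[[-0.4,0,0],0,-1],[[-0.4,0,0],0,-1]]'
python3 -m pendant '[[[-0.4,0,0],0,-1],[[-0.4,0,0],0,-1],[[-0.4,0,0],0,-1],[[-0.4,0,0],0,-1],[[-0.4,0,0],0,-1],[[-0.4,0,0],0,-1],[[-0.4,0,0],0,-1],[[-0.4,0,0],0,-1],[[-0.4,0,0],0,-1],[[-0.4,0,0],0,-1],[[0,0,0],0,-1]]'
cat >> h.py <<'E'
def instand(p,a,S=(0.509,-0.037),A=104.77):
    t=np.radians(A-90);x=np.array([np.cos(t),np.sin(t)]);y=np.array([-np.sin(t),np.cos(t)])
    d=np.array(p)-S;return np.round([d@x*1000,d@y*1000,(a-A+90)%180-90],1)
E
python3 - <<'E'
from h import *
need([.4028,.3544,-.007],14.77)
c=env.read_camera("top");cv2.imwrite("pics/t5.png",c["color"])
r=rect(c,board(c),.012);print(r,instand(r[0],r[3]))
for q in env.cut_out("top","drying_stand")[:1]: print(q["p"],rect(c,q["region"],.023))
c=env.read_camera("side");cv2.imwrite("pics/s5.png",c["color"])
print(instand(env.get_state()["tcp_pos"][:2],0))
E
```

```text
clock: 12.75
tcp_pos: [0.4208, 0.2933, -0.0049]
orientation: [-0.0, 0.61, 0.792, 0.001]
wrist_force: [-1.5, 5.5, 5.2]
finger_gap: 0.0854
clock: 14.12
tcp_pos: [0.4406, 0.2146, -0.0055]
orientation: [0.0, 0.611, 0.792, -0.001]
wrist_force: [0.2, 0.1, 0.8]
finger_gap: 0.0852
t 14.125 tcp [ 0.4406  0.2146 -0.0055] yawY 14.72 F [0.2 0.1 0.8] tilt z [-0.    -0.002 -1.   ] j [ 0.29  0.36 -0.53  0.68 -0.    1.6 ]
shift now-axes mm [144.9  -1.1   1.3] rows [ 7.24 -0.05  0.06] turn deg -0.05 rows -0.01
shift after turn mm [144.9  -0.9   1.5] rows [ 7.24 -0.05  0.07]
((0.4659339599609375, 0.11154126739501953), 187.83840942382812, 128.41708374023438, -75.03904056549072) [ -3.8 154.6   0.2]
0.65 ((0.5098512573242188, -0.036771705627441406), 198.05247497558594, 89.80510711669922, 14.512271881103516)
[ -2.4 261.2  75.2]
```

View pics/t5.png

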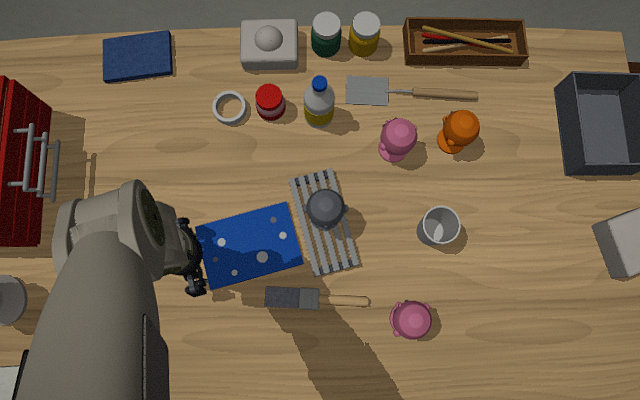

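Board at stand-frame (−3.8, +154.6) mm, +0.2°, lined up with the mouth. The brush at (266,290) stays clear. I'll push on.

```bash
python3 -m pendant '[[[-0.4,0,0.08],0,-1],[[-0.4,0,0],0,-1],[[-0.4,0,0],0,-1],[[-0.4,0,0],0,-1],[[-0.4,0,0],0,-1],[[-0.4,0,0],0,-1],[[0,0,0],0,-1]]'
python3 -m pendant '[[[-0.4,0,0],0,-1],[[-0.4,0,0],0,-1],[[-0.4,0,0],0,-1],[[-0.4,0,0],0,-1],[[-0.4,0,0],0,-1],[[0,0,0],0,-1],[[0,0,0],0,-1]]'
python3 - <<'E'
from h import *
need([.4028,.3544,-.007],14.77)
c=env.read_camera("top");cv2.imwrite("pics/t6.png",c["color"])
for q in env.cut_out("top","drying_stand")[:1]: print(q["p"],rect(c,q["region"],.023))
c=env.read_camera("side");cv2.imwrite("pics/s6.png",c["color"])
print(instand(env.get_state()["tcp_pos"][:2],0))
E
```

```text
clock: 15.15
tcp_pos: [0.4531, 0.1683, -0.007]
orientation: [0.0, 0.611, 0.792, -0.0]
wrist_force: [0.2, -0.5, 0.1]
finger_gap: 0.0854
clock: 16.02
tcp_pos: [0.4633, 0.1304, -0.0068]
orientation: [0.0, 0.61, 0.792, 0.0]
wrist_force: [0.4, 0.7, -0.2]
finger_gap: 0.0854
t 16.025 tcp [ 0.4633  0.1304 -0.0068] yawY 14.77 F [ 0.4  0.7 -0.2] tilt z [ 0. -0. -1.] j [ 0.11  0.35 -0.55  0.67 -0.    1.42]
shift now-axes mm [ 2.32e+02 -1.40e+00  1.00e-01] rows [ 1.16e+01 -7.00e-02  1.00e-02] turn deg -0.0 rows -0.0
shift after turn mm [ 2.32e+02 -1.40e+00  2.00e-01] rows [ 1.16e+01 -7.00e-02  1.00e-02]
0.7 ((0.50949853515625, -0.036519760131835936), 200.91375732421875, 91.9944076538086, 14.177606582641602)
[ -1.6 173.9  75.2]
```

View pics/t6.png

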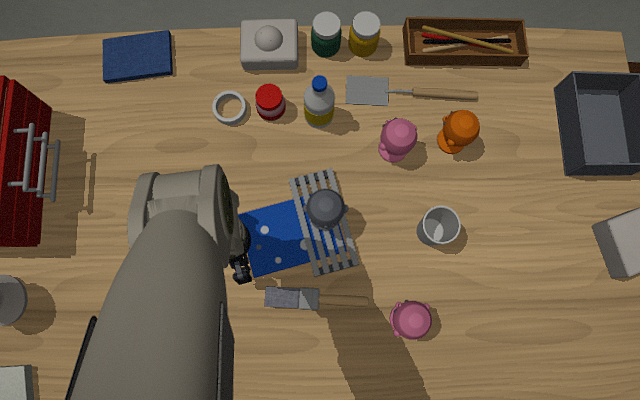

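View pics/s6.png

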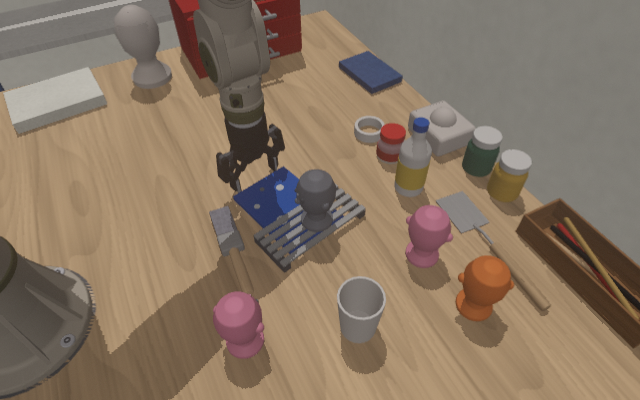

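The board is sliding in with its leading edge under the slats at (345,240), and the stand and head are unmoved. About 67 mm remain. I'll do 56 mm, then measure.

```bash
python3 -m pendant '[[[-0.4,0,0],0,-1],[[-0.4,0,0],0,-1],[[-0.4,0,0],0,-1],[[-0.4,0,0],0,-1],[[-0.4,0,0],0,-1],[[-0.3,0,0],0,-1],[[-0.3,0,0],0,-1],[[-0.2,0,0],0,-1],[[0,0,0],0,-1],[[0,0,0],0,-1]]'
python3 - <<'E'
from h import *
need([.4028,.3544,-.007],14.77)
c=env.read_camera("top");cv2.imwrite("pics/t7.png",cv2.resize(c["color"][150:320,170:420],None,fx=3,fy=3,interpolation=cv2.INTER_CUBIC))
for q in env.cut_out("top","drying_stand")[:1]: print(q["p"],rect(c,q["region"],.023))
print(instand(env.get_state()["tcp_pos"][:2],0))
m=board(c); cs,_=cv2.findContours(m,cv2.RETR_EXTERNAL,cv2.CHAIN_APPROX_NONE)
P=np.vstack([k.reshape(-1,2) for k in cs if cv2.contourArea(k)>15]); P=P[(P[:,1]>150)]
g=ground(c,P,.012)[:,:2]; s=np.array([instand(q,0)[:2] for q in g]); print(s.min(0),s.max(0))
c=env.read_camera("side");cv2.imwrite("pics/s7.png",cv2.resize(c["color"][100:300,180:440],None,fx=3,fy=3,interpolation=cv2.INTER_CUBIC))
c=env.read_camera("wrist");cv2.imwrite("pics/w7.png",c["color"])
E
```

```text
clock: 17.42
tcp_pos: [0.4776, 0.0762, -0.0069]
orientation: [0.0, 0.61, 0.792, -0.0]
wrist_force: [-0.1, 0.6, 0.3]
finger_gap: 0.0855
t 17.425 tcp [ 0.4776  0.0762 -0.0069] yawY 14.78 F [-0.1  0.6  0.3] tilt z [ 0.    -0.001 -1.   ] j [-0.01  0.35 -0.55  0.67 -0.    1.31]
shift now-axes mm [ 2.88e+02 -1.30e+00 -1.00e-01] rows [14.4  -0.07 -0.  ] turn deg 0.01 rows 0.0
shift after turn mm [ 2.88e+02 -1.40e+00  1.00e-01] rows [ 1.44e+01 -7.00e-02  1.00e-02]
0.65 ((0.5085692138671875, -0.03665596008300781), 201.3802032470703, 90.97045135498047, 13.938633918762207)
[ -1.5 117.7  75.2]
[-67.1 -83. ] [ 61.9 105. ]
```

View pics/t7.png

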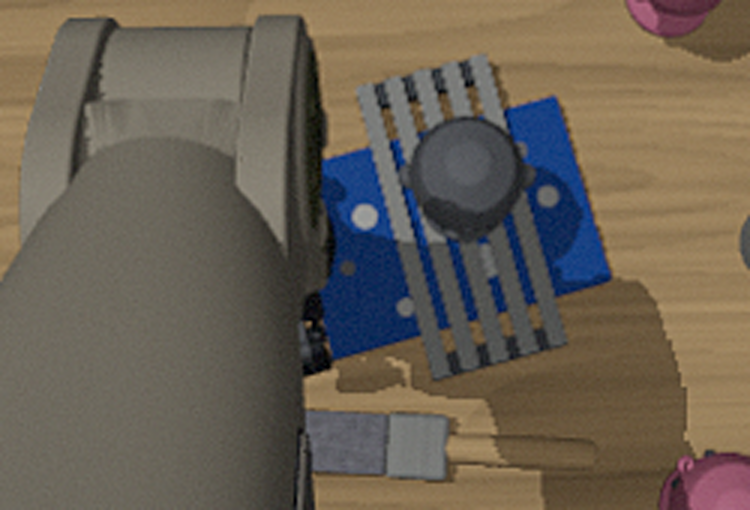

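View pics/s7.png

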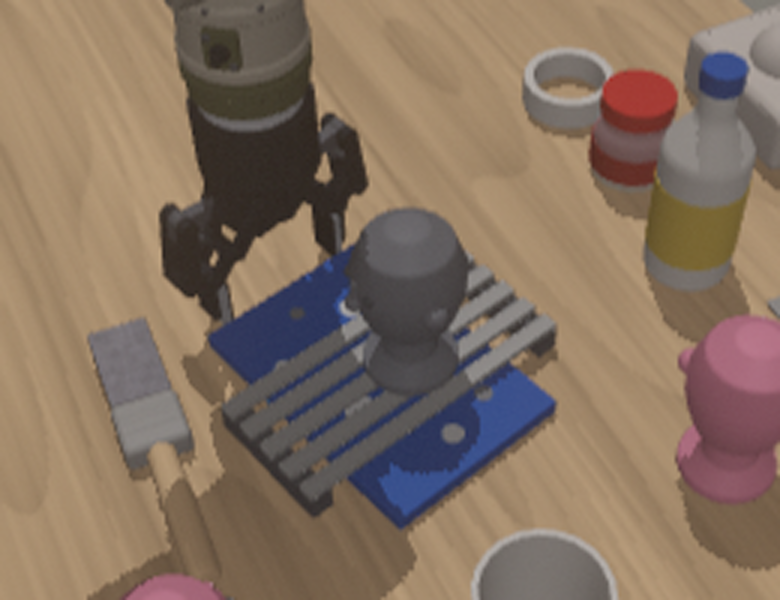

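Extents in the stand frame are y −83…+105 mm and x −67…+62 mm, so about 11 mm remain. The head and hand are clear of each other.

```bash
python3 -m pendant '[[[-0.2,0,0],0,-1],[[-0.2,0,0],0,-1],[[-0.15,0,0],0,-1],[[0,0,0],0,-1],[[0,0,0],0,-1],[[0.4,0,0],0,-1],[[1,0,0],0,-1],[[1,0,0],0,-1],[[1,0,-0.5],0,-1],[[1,0,-1],0,-1],[[1,0,-1],0,-1],[[1,0,-1],0,-1]]'
python3 -m pendant '[[[1,0,-1],0,-1],[[1,0,-1],0,-1],[[1,0,-1],0,-1],[[1,0,-1],0,-1],[[1,0,-1],0,-1],[[0,0,0],0,-1],[[0,0,0],0,-1]]'
python3 - <<'E'
from h import *
c=env.read_camera("top");cv2.imwrite("pics/t8.png",c["color"])
for q in env.cut_out("top","drying_stand")[:1]: print(q["p"],rect(c,q["region"],.023))
m=board(c); cs,_=cv2.findContours(m,cv2.RETR_EXTERNAL,cv2.CHAIN_APPROX_NONE)
P=np.vstack([k.reshape(-1,2) for k in cs if cv2.contourArea(k)>15]); P=P[(P[:,1]>150)]
g=ground(c,P,.012)[:,:2]; s=np.array([instand(q,0)[:2] for q in g]); print(s.min(0),s.max(0))
(cx,cy),sz,a=cv2.minAreaRect((g*1000).astype(np.float32));print(cx,cy,sz,a,instand((cx/1000,cy/1000),0))
for t,z in (("cast_head",.1),("brush",.01),("mixing_cup",0.)):
    r=env.cut_out("top",t)[0];print(t,rect(c,r["region"],z))
c=env.read_camera("side");cv2.imwrite("pics/s8.png",c["color"])
E
```

```text
clock: 19.12
tcp_pos: [0.447, 0.1906, 0.0637]
orientation: [0.0, 0.61, 0.792, -0.0]
wrist_force: [0.3, 0.1, -0.1]
finger_gap: 0.0853
clock: 20.0
tcp_pos: [0.4215, 0.2861, 0.1624]
orientation: [-0.0, 0.61, 0.792, -0.0]
wrist_force: [-0.7, 0.2, -0.3]
finger_gap: 0.0852
[-67.5 -93.7] [61.2 94.8]
505.818359375 -37.35615539550781 (128.6183319091797, 188.43417358398438) 14.703778266906738 [-3.2  0.5 75.2]
cast_head ((0.667072509765625, -0.2921793212890625), 98.81062316894531, 70.96018981933594, -53.498046875)
brush ((0.3598706970214844, -0.01934820556640625), 198.5431365966797, 42.53738784790039, 87.40882873535156)
mixing_cup ((0.4970235290527344, -0.26990264892578125), 94.65155029296875, 76.90428161621094, -47.367645263671875)
```

View pics/t8.png

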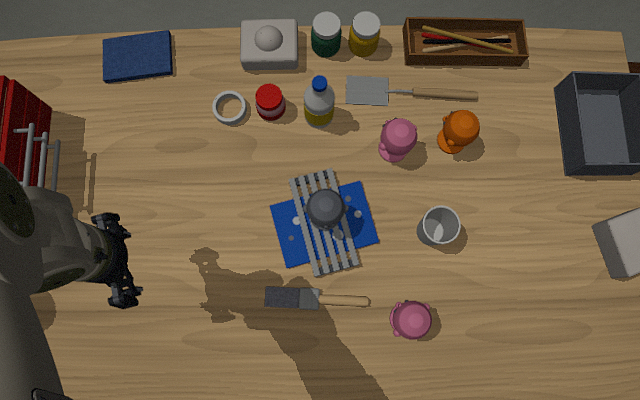

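View pics/s8.png

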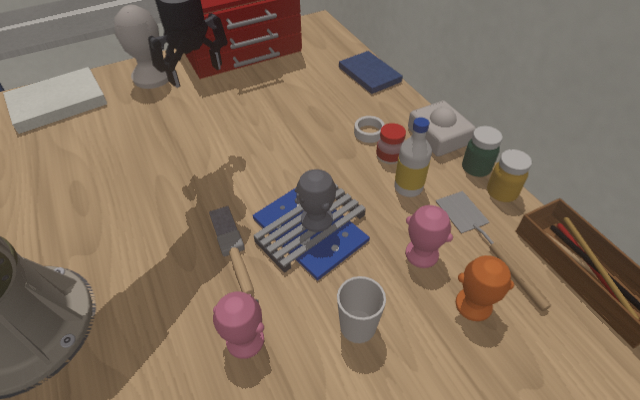

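The board now lies under the stand, its centre at stand-frame (−3, +0.5) mm and its angle within 0.1°, with equal overhang at both ends. The stand and head (325,208), the brush and the cup appear where they were, and the hand is clear. I'm handing it in.

```bash
python3 -c "
from workcell import env
print(env.hand_in())"
```

```text
the job is handed in; nothing more can be done
None
```

The blue board is under the stand, centred and square with it, and the job was handed in about 20 s into the 64 s limit. I pushed it with the open fingertips: first about 50 mm sideways with a 12° turn to line it up with the passage, then along the passage from its far end. After that I withdrew the hand well clear.

**Board:** the last top-camera measurement put its centre about −3 mm across and +0.5 mm along the passage. Its angle was within 0.1° of the stand's, and its ends lay at −94 and +95 mm.

**Stand, head and bystanders:**
- **Stand and head:** the stand's last detection, before the final 11 mm of pushing, was within 1 mm of its start. In the last pictures the stand still looks in place and the head upright.
- **Brush and cup:** the brush measured unmoved. The cup measured within about 4 mm of its start, which is detection noise.
- **Other things:** I checked the tape, jar, bottle and spatula only by eye.

**Checks that failed or disagreed:**
- In the last top picture the network did not find the stand, so its final position is judged by eye there.
- Its best "cast_head" hit in that picture was the orange look-alike, so I judged the grey head by eye as well.

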